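# Take the ice scoop from its holster and hold it ready over the ice

## Robot

A 6-joint arm with a two-finger parallel gripper is mounted at the origin on the work surface. World frame = base frame: x ahead of the robot, y to its left, z up, the work surface at z = 0. Lengths are in m, angles in rad, forces in N, time in s.
With the tool pointing down it reaches from about 0.3 to 0.825 m from the base axis. Payload 5.4 kg.
Tool frame: the origin (TCP) lies midway between the tips of the shut fingers; the grasp point (between the pads) lies 19 mm behind it; z points along the fingers, y is the line along which they close (so a half turn about z gives the same grasp; the last joint's range is limited). The gripper opens to 92 mm and grips with 3 to 60 N. Pads are 20 mm wide; open, the fingers measure 128 mm over their backs; the gripper's body (75 mm by 189 mm) begins 69 mm behind the grasp point.
Start: joints at [-1.405, 0.158, 1.597, -0, 1.386, -0.21], TCP at [0.211, -0.535, 0.215] pointing down, gripper open.
Joint ranges: [-2.91, 2.91], [-0.94, 2.29], [0.18, 2.7], [-1.29, 4.43], [0.17, 2.64], [-3, 3]. Speed limits (rad/s): [2.57, 2.57, 3.14, 3.14, 3.14, 3.14].

## Interface

Orientations are given as a unit quaternion [w, x, y, z].
In Python, from station import arm gives the robot as it stands. The module is installed in compiled form; this text tells all that it offers.
- The arm moves only by the tool send_rows, never from a script. Its argument "moves" is a list of rows, each a list of 3 entries, a list of its own where there are three numbers: the shift along the world's x, y, z in mm, then the turn about the world's z in degrees, then the opening, from 0 (shut) to 1 (fully open). A call has 1 to 20 rows; each row is the pose to reach, as a shift and turn from the pose commanded when the call began; what a row does not reach only later rows make up. A row lasts 1/12 s, in which the tool goes at most 41.7 mm and 7.16 degrees, less where a joint would pass 70% of its speed; a pose out of reach is approached as far as the arm can. A call with a gripper value outside its range is refused whole. The fingers move at their own pace and stop on an object; the grip force is fixed at half the most. Time passes only in rows, so rows that repeat a pose let the fingers close. It gives the time, the measured TCP pose, the force, the opening and the grip force at its end, in the units of the state.
- arm.state(): the state, without advancing time (a new reading comes with each control period).
- arm.camera(name): name is "side" or "top" or "wrist"; returns the picture (400x640x3 uint8, red, green, blue); there is no depth.
- arm.camera_model(name): a dict with "fovy" (degrees; the focal length in pixels is half the picture's height over the tangent of half this angle, whatever the lens; pixels are square), "cx", "cy" (the principal point, pixels), "k1" (the pictures are not rectified: a ray, as slopes to the right and down, at radius r is drawn at 1 + k1 r^2 times it, then the intrinsics apply), "world_from_camera" (4x4, takes a point from camera to world coordinates). Camera axes: x right, y up, looking along -z (the intrinsics and any distortion apply to the point x, -y, -z); pixel columns grow to the right and rows downward; lengths in m; the calibration is good to about 2 mm. A picture is of the moment at which its call begins: read the wrist's pose just before it. camera_model takes no time and is no camera call; for the wrist camera it gives the pose at the moment of the call.
- arm.hand_in(): hands the job in; it is judged then, once.
The state is a dict: "time": time; "joints": joint angles; "joint_vel": joint speeds; "tau": joint torques, N m; "tcp_pos": TCP position; "eef_rot": TCP orientation; "contact_force": force on the tool from outside, world axes, zero at the start; "moment": the same for the moment, N m; "width": finger opening in m; "grasp_force": force on a finger pad.
Only numpy, scipy, OpenCV 4.12 (cv2) and the standard library are available. Lean on these libraries where they do the work, as an engineer would, in place of code of your own. Each camera call takes 0.05 s, during which the arm holds its last target. There are 200 camera calls.

## Task

Take the blue ice scoop by its handle, draw it out of its slanted holster and hold it ready to dip: over the middle of the ice pan, well clear above the rim, about level with its open side up and its length along the pan's length. Finish while still holding it there, steady; do not set it down or let go, and leave the spade, the cups, the bottle and the tamper where they are.

Things in the scene. Friction and masses are not known exactly. Their poses are not given: they have to be found in the camera images.
- scoop: Blue ice scoop, 231 mm long, 0.13 kg. Origin: under the back end of its bowl; x to the nose, z out of the open side. Half-round bowl 66 mm wide, 38 mm deep, x = 0 to 120 mm. Straight handle 26 mm wide (y), 24 mm thick (z), centred at z = 26 mm, back to x = -111 mm. Starts nose down in either bay of the rack, x axis 30 degrees off straight down, handle up, leaning to the rack's -x side.
- scoop_grip (a point): Middle of the scoop's handle, where to take hold: scoop x = -60 mm, y = 0, z = 26 mm; about 190 mm above the counter at the start. Axes as the scoop's. The handle has plain parallel sides from scoop x = -12 to -95 mm and a 32 mm wide knob at its end.
- scoop_bowl (a point): Middle of the scoop's bowl: scoop x = +55 mm, z = 20 mm (20 mm above the bowl's underside). Axes as the scoop's.
- rack: Slanted rack fixed to the counter, 262 mm wide (y), origin under it at mid-width, -x side roughly to the robot. Two grey holsters at y = +70 and -70 mm: sleeves inside 78 mm wide, 56 mm thick, 112 mm deep, 30 degrees off vertical, mouths 120 to 150 mm above the counter. The scoop comes out along its own -x (up and towards the rack's -x side) and is clear after 120 mm.
- ice_pan: Steel food pan full of ice cubes, fixed on the counter: 325 mm long (its x), 176 mm wide (its y) over the rim, 100 mm high; origin under its centre on the counter.
- pan_mouth (a point): Centre of the pan's mouth, level with the rim, 100 mm above the counter; x along the pan's length. The ice lies about 25 mm below.
- spade: Flat steel spade with black handle, 222 mm long, loose, in the other bay of the rack, slanting like the scoop; its handle is 24 mm wide and ends about 210 mm above the counter. Origin on its underside, 120 mm from its tip; x to the tip. Leave it.
- syrup: Amber syrup bottle, 64 mm in diameter, 190 mm high, loose; origin at the centre of its underside. Leave it.
- cups: Stack of white cups, 90 mm in diameter, 139 mm high, loose; origin at the centre of its underside. Leave it.
- tamper: Coffee tamper: steel foot 58 mm in diameter with a black knob handle, 88 mm high, standing loose; origin at the centre of its underside. Leave it.
Things that resemble listed ones, but are neither listed nor needed, are in the scene too. Of the things like the scoop, leave any that is turquoise; of the rest the larger one is meant.

How it is judged:
By the outcome, as a careful person would: the job done as asked, in the order asked, and still so for the second after the job is handed in, while the arm keeps its last pose, push and grip.
It also fails if it takes over 45 s, if anything falls off the work surface, if the arm or the gripper's body presses on something with over 40 N, if the wrist force passes 120 N, or if a joint passes its speed limit or range.

## Working session

There is one attempt and no reset: what is moved stays moved. The work goes in short steps, Python scripts to look and compute and a tool call to move; the robot and the scene stay as the last step left them, time stands still between calls to the robot, and variables do not carry over. Pictures are saved under pics/ and viewed, at most 10 in all, crops included, and the job is handed in when it is done.

Besides the shell and the picture viewer there is one more tool, called after "Call:" by a JSON object that holds its "api" and its "payload". send_rows: Moves the arm, as the interface text tells. Its arguments: {"type":"object","properties":{"moves":{"type":"array","items":{"type":"array"}}},"required":["moves"]}

```bash
mkdir -p pics; cat > h.py <<'E'
import numpy as np,cv2
from station import arm
def ray(m,u,v):
    f=200/np.tan(np.radians(m["fovy"])/2)
    K=np.array([[f,0,m["cx"]],[0,f,m["cy"]],[0,0,1.]])
    d=np.array([(u-m["cx"])/f,(v-m["cy"])/f]);p=d.copy()
    for _ in range(30): p=d/(1+m["k1"]*(p@p))
    T=np.array(m["world_from_camera"]);r=T[:3,:3]@np.array([p[0],-p[1],-1.])
    return T[:3,3],r/np.linalg.norm(r)
def onz(m,u,v,z):
    o,r=ray(m,u,v);return o+r*(z-o[2])/r[2]
def tri(a,b):
    (o1,r1),(o2,r2)=a,b
    s=np.linalg.lstsq(np.c_[r1,-r2],o2-o1,rcond=None)[0]
    p,q=o1+s[0]*r1,o2+s[1]*r2
    return (p+q)/2,np.linalg.norm(p-q)
def proj(m,P):
    f=200/np.tan(np.radians(m["fovy"])/2);T=np.array(m["world_from_camera"])
    c=T[:3,:3].T@(np.array(P)-T[:3,3]);p=np.array([c[0],-c[1]])/-c[2]
    p=p*(1+m["k1"]*(p@p));return p*f+[m["cx"],m["cy"]]
def snap(c,n):
    m=arm.camera_model(c);i=arm.camera(c);cv2.imwrite(f"pics/{n}.png",i[:,:,::-1]);return m,i
E
python3 - <<'E'
from h import *
for c in("side","top","wrist"):
    m,i=snap(c,c+"0");print(c,m["fovy"],m["k1"],np.round(m["world_from_camera"],3).tolist())
print(arm.state())
E
```

```text
side 57.06639799312059 -0.0749785747504368 [[-0.766, 0.332, -0.55, -0.069], [-0.642, -0.391, 0.659, 0.803], [0.004, 0.858, 0.513, 0.747], [0.0, 0.0, 0.0, 1.0]]
top 44.0425303097775 -0.15883067197132533 [[-0.018, 0.997, -0.073, 0.47], [-1.0, -0.016, 0.02, 0.019], [0.018, 0.074, 0.997, 1.681], [0.0, 0.0, 0.0, 1.0]]
wrist 69.28025085211574 -0.05393794827621282 [[0.367, 0.9, 0.236, 0.278], [-0.93, 0.355, 0.092, -0.509], [-0.001, -0.253, 0.967, 0.383], [0.0, 0.0, 0.0, 1.0]]
{'time': 0.15, 'joints': array([-1.40511190e+00,  1.58915381e-01,  1.59790927e+00,  2.25617883e-05,
        1.38622059e+00, -2.10114200e-01]), 'joint_vel': array([-0.00034659, -0.00065356, -0.00402473,  0.00017003,  0.00092467,
       -0.00042983]), 'tau': array([-5.37115247e-04, -3.85913908e+01, -3.22435212e+01,  7.00376253e-02,
        3.50810727e-02, -8.56233851e-05]), 'tcp_pos': array([ 0.21093302, -0.53440051,  0.21385575]), 'eef_rot': array([-7.25869504e-04,  9.82398930e-01,  1.86793507e-01,  2.72182700e-05]), 'contact_force': array([0.56288864, 0.3907146 , 0.57071375]), 'moment': array([ 0.03094917, -0.01970333, -0.00418969]), 'grasp_force': 0.0, 'width': 0.09196687575651914}
```

View pics/side0.png

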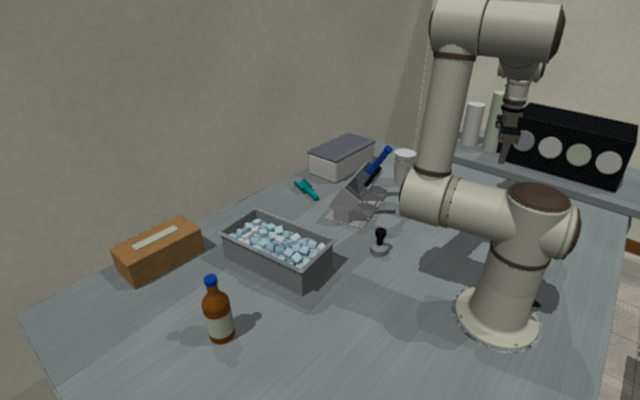

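View pics/top0.png

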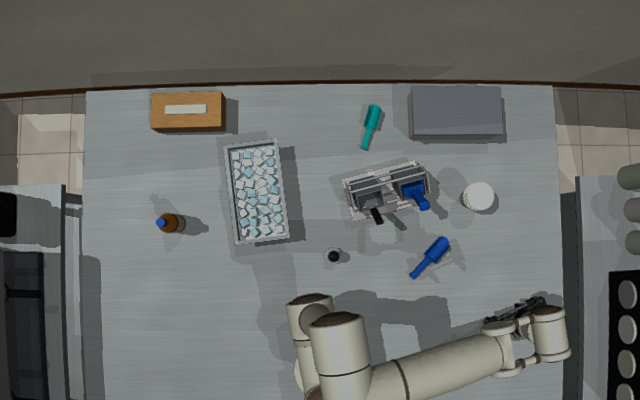

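The top view shows the scoop in the rack's right bay, handle end near (424,205), and the spade in the left bay at (377,215). The pan is centred near (257,193). A smaller blue lookalike lies on the counter at (430,257). In the side view the scoop handle is near (383,160). Next I'll zoom in.

```bash
python3 - <<'E'
from h import *
s=cv2.imread("pics/side0.png");t=cv2.imread("pics/top0.png")
a=cv2.resize(s[135:235,320:420],(400,400),interpolation=cv2.INTER_CUBIC)
b=cv2.resize(t[150:250,340:440],(400,400),interpolation=cv2.INTER_CUBIC)
cv2.imwrite("pics/c1.png",np.hstack([a,b]))
ms,mt=arm.camera_model("side"),arm.camera_model("top")
for n,i in(("side",s),("top",t)):
    h=cv2.cvtColor(i,cv2.COLOR_BGR2HSV);k=cv2.inRange(h,(105,120,50),(125,255,255))
    nn,l,st,ce=cv2.connectedComponentsWithStats(k)
    for j in range(1,nn):
        if st[j,4]>15: 
            r=cv2.minAreaRect(np.argwhere(l==j)[:,::-1].astype(np.float32)); print(n,st[j],np.round(cv2.boxPoints(r),1).tolist())
# pan rim corners guess on top
for uv in((223,146),(277,139),(290,240),(236,245)): print(uv,onz(mt,*uv,.1).round(3))
E
```

```text
side [366 145  26  31 219] [[364.70001220703125, 170.5], [387.20001220703125, 144.39999389648438], [392.6000061035156, 149.10000610351562], [370.20001220703125, 175.10000610351562]]
side [204 274  13  13 139] [[204.0, 274.0], [216.0, 274.0], [216.0, 286.0], [204.0, 286.0]]
top [401 181  29  30 431] [[400.1000061035156, 185.3000030517578], [421.29998779296875, 178.60000610351562], [430.5, 207.89999389648438], [409.3999938964844, 214.60000610351562]]
top [156 218  10   9  74] [[156.0, 218.0], [165.0, 218.0], [165.0, 226.0], [156.0, 226.0]]
top [410 236  40  43 551] [[405.79998779296875, 272.1000061035156], [441.29998779296875, 233.60000610351562], [452.6000061035156, 244.0], [417.1000061035156, 282.5]]
(223, 146) [0.753 0.319 0.1  ]
(277, 139) [0.772 0.143 0.1  ]
(290, 240) [0.446 0.105 0.1  ]
(236, 245) [0.432 0.278 0.1  ]
```

View pics/c1.png

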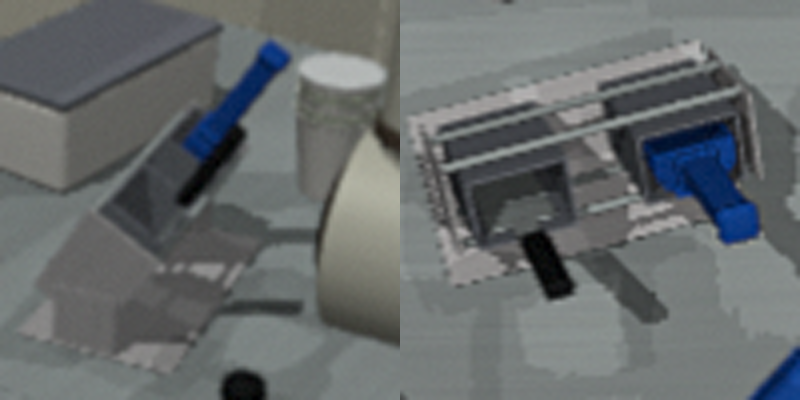

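The zoom shows the scoop with its flat, open edge on the far (+x) side and the rounded side towards the robot. That means pitching the nose up by 60° makes it level with the open side up. The knob is at side (389,149) and top (424,205.5), and the handle root is at about side (371.5,171) and top (413,194).

```bash
python3 - <<'E'
from h import *
ms,mt=arm.camera_model("side"),arm.camera_model("top")
k,e=tri(ray(ms,388.5,149),ray(mt,424,205.5));r,e2=tri(ray(ms,371.5,170.5),ray(mt,413,194))
print("knob",k,e,"root",r,e2);d=k-r;L=np.linalg.norm(d);print(L,np.degrees(np.arccos(d[2]/L)),np.degrees(np.arctan2(-d[1],-d[0])))
# rack base corners top view, z~0
P=[onz(mt,340+u/4,150+v/4,0.003) for u,v in((10,115),(300,40),(355,175),(50,285))]
print(np.round(P,3));v=P[0]-P[1];print("rack y dir yaw-90",np.degrees(np.arctan2(v[1],v[0]))-90,np.linalg.norm(v))
for n,uv in(("tamper",(333,256)),("cups",(479,196)),("syr",(165,223)),("decoy",(430,257))):print(n,onz(mt,*uv,.08).round(3))
E
```

```text
knob [ 0.54181557 -0.30100861  0.22591476] 0.0003806831208123143 root [ 0.5889996  -0.28437388  0.12995506] 0.012129735284883305
0.10821881691244119 27.53615995164699 19.42009732822377
[[ 0.649 -0.071  0.003]
 [ 0.711 -0.324  0.003]
 [ 0.593 -0.368  0.003]
 [ 0.504 -0.102  0.003]]
rack y dir yaw-90 13.69016342598519 0.25966064594508476
tamper [ 0.391 -0.032  0.08 ]
cups [ 0.577 -0.52   0.08 ]
syr [0.506 0.516 0.08 ]
decoy [ 0.381 -0.348  0.08 ]
```

Call:
{"api": "send_rows", "payload": {"moves": [[[10,5,15],0,1],[[30,20,45],-1,1],[[60,40,75],-2,1],[[90,60,95],-3,1],[[120,80,105],-4,1],[[150,100,105],-5,1],[[180,120,105],-6,1],[[210,140,105],-7,1],[[240,160,105],-7.5,1],[[270,180,105],-7.5,1],[[300,200,105],-7.5,1],[[325,218,105],-7.5,1],[[342,231,105],-7.5,1],[[350,237,105],-7.5,1],[[353,239,105],-7.5,1],[[353,239,105],-7.5,1],[[353,239,105],-7.5,1]]}}

```text
time: 1.57
tcp_pos: [0.5632, -0.2968, 0.3195]
eef_rot: [0.0, 0.993, 0.122, -0.0]
contact_force: [0.3, -0.7, -0.2]
width: 0.0917
grasp_force: 0.0
```

```bash
python3 - <<'E'
from h import *
m,i=snap("wrist","w1");s=arm.state();print(s["time"],s["tcp_pos"],s["eef_rot"],s["contact_force"])
R=14;y=np.radians(R)
for n,P in(("knob",[.5418,-.301,.2259]),("grip",[.5636,-.2956,.187])):print(n,proj(m,P))
cv2.imwrite("pics/w1b.png",cv2.resize(i[:,:,::-1],(800,500)))
E
```

```text
1.6167 [ 0.56307629 -0.29694509  0.3196095 ] [ 1.18080856e-04  9.92607668e-01  1.21366999e-01 -2.34321255e-04] [-0.05593222 -0.40211245 -0.44738216]
knob [318.0486643  227.07845575]
grip [318.21322008 195.05357424]
```

View pics/w1.png

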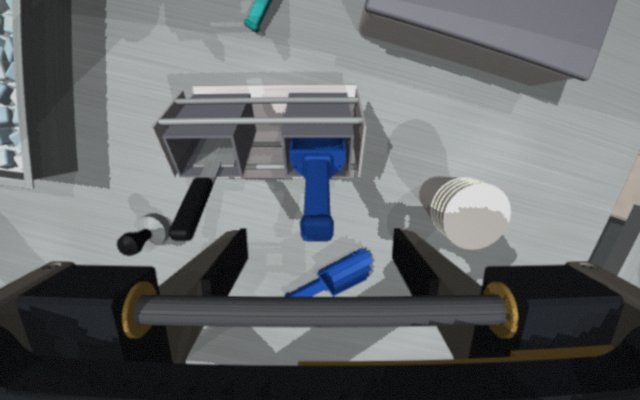

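The wrist view shows the knob at about (317,228) and the handle at about (318,190), with the rails horizontal. This matches the prediction, so I'll descend and grip.

Call:
{"api": "send_rows", "payload": {"moves": [[[0,1,-12],0,1],[[0,1,-36],0,1],[[0,1,-60],0,1],[[0,1,-84],0,1],[[0,1,-108],0,1],[[0,1,-128],0,1],[[0,1,-142],0,1],[[0,1,-150],0,1],[[0,1,-151],0,1],[[0,1,-151],0,0.5],[[0,1,-151],0,0.25],[[0,1,-151],0,0],[[0,1,-151],0,0],[[0,1,-151],0,0],[[0,1,-151],0,0],[[0,1,-151],0,0],[[0,1,-151],0,0],[[0,1,-151],0,0]]}}

```text
time: 3.12
tcp_pos: [0.564, -0.2949, 0.1686]
eef_rot: [-0.0, 0.993, 0.122, -0.0]
contact_force: [0.3, 0.2, 0.5]
width: 0.0344
grasp_force: 0.3
```

```bash
python3 - <<'E'
from h import *
m,i=snap("wrist","w2");m,j=snap("side","s2")
a=cv2.resize(j[110:235,320:445,::-1],(400,400),interpolation=cv2.INTER_CUBIC)
b=cv2.resize(i[:,120:520,::-1],(400,400))
cv2.imwrite("pics/c2.png",np.hstack([a,b]));print(arm.state())
E
```

```text
{'time': 3.2167, 'joints': array([-6.71182963e-01,  3.49772119e-01,  1.46095938e+00,  5.58929674e-05,
        1.33096532e+00,  6.54660314e-01]), 'joint_vel': array([-0.00144389,  0.00252381, -0.00151957, -0.01126861, -0.00876957,
       -0.00513929]), 'tau': array([-4.28600321e-01, -4.55380976e+01, -3.20221138e+01, -3.73061642e-02,
       -9.05208453e-02, -2.41478090e-03]), 'tcp_pos': array([ 0.56401507, -0.2947959 ,  0.16855875]), 'eef_rot': array([-5.61668498e-05,  9.92509931e-01,  1.22163963e-01, -1.71690689e-05]), 'contact_force': array([ 0.13272831, -1.367858  , -1.5208852 ]), 'moment': array([-0.51750199, -0.03074785, -0.12747939]), 'grasp_force': 11.408735420554876, 'width': 0.026215417321438898}
```

View pics/c2.png

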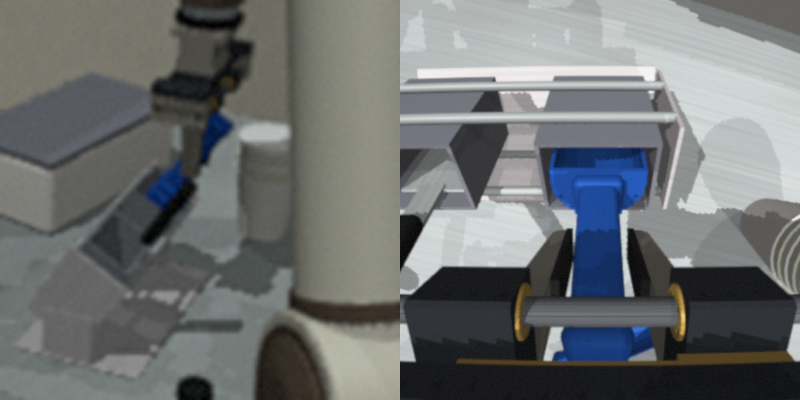

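The fingers have closed on 26 mm of handle between the pads, and the open side is on the far (+x) side. Drawing it out along its axis.

Call:
{"api": "send_rows", "payload": {"moves": [[[0,0,0],0,0],[[0,0,0],0,0],[[0,0,0],0,0],[[-2,-0.5,4],0,0],[[-6,-1.5,10],0,0],[[-11,-3,19],0,0],[[-17,-4,30],0,0],[[-23,-6,41],0,0],[[-29,-7,52],0,0],[[-35,-9,63],0,0],[[-41,-10,74],0,0],[[-48,-12,86],0,0],[[-55,-14,98],0,0],[[-62,-15,110],0,0],[[-69,-17,122],0,0],[[-76,-19,134],0,0],[[-82,-20,146],0,0],[[-86,-21,154],0,0],[[-88,-22,156],0,0],[[-88,-22,156],0,0]]}}

```text
time: 4.88
tcp_pos: [0.4759, -0.3173, 0.3255]
eef_rot: [0.001, 0.993, 0.122, 0.0]
contact_force: [-0.4, 0.1, -1.5]
width: 0.0256
grasp_force: 45.2
```

```bash
python3 - <<'E'
from h import *
m,i=snap("wrist","w3");m,j=snap("side","s3");m,t=snap("top","t3")
a=cv2.resize(j[80:230,300:450,::-1],(400,400),interpolation=cv2.INTER_CUBIC)
b=cv2.resize(i[:,120:520,::-1],(400,400))
cv2.imwrite("pics/c3.png",np.hstack([a,b]));s=arm.state();print({k:s[k] for k in("time","tcp_pos","width","grasp_force","contact_force","moment")})
E
```

```text
{'time': 5.0333, 'tcp_pos': array([ 0.47591841, -0.31653723,  0.32357821]), 'width': 0.026042233240388426, 'grasp_force': 45.16475357115269, 'contact_force': array([ 0.08784042, -0.06098016, -2.08676051]), 'moment': array([-0.02456783, -0.00021341, -0.04494276])}
```

View pics/c3.png

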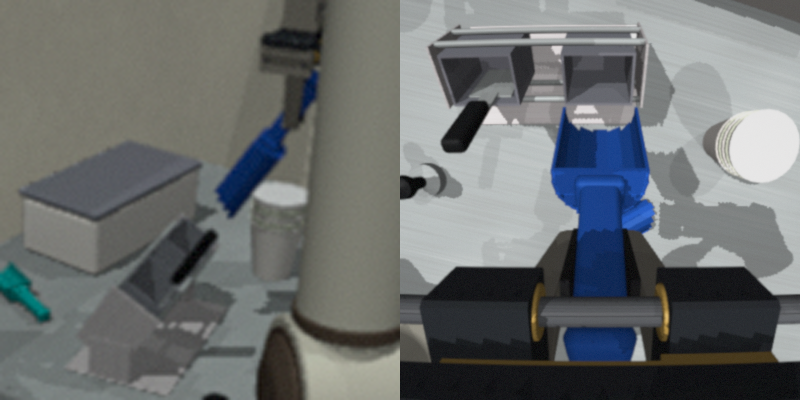

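The scoop is out, still at its 30° slant and firmly gripped (45 N). The tool stays vertical, so I'll pivot the scoop level in the pads by pressing its nose on free counter left of the pan, around (0.52, 0.38). First I carry it there, high.

Call:
{"api": "send_rows", "payload": {"moves": [[[-1,6,2],0,0],[[-2,20,6],-1,0],[[-3,40,10],-2,0],[[-4,65,14],-3,0],[[-5,90,18],-4,0],[[-6,115,20],-5,0],[[-7,140,20],-6,0],[[-8,165,20],-7,0],[[-9,190,20],-7,0],[[-9,215,20],-7,0],[[-10,240,20],-7,0],[[-11,265,20],-7,0],[[-12,290,20],-7,0],[[-13,315,20],-7,0],[[-13,340,20],-7,0],[[-14,365,20],-7,0],[[-15,390,20],-7,0],[[-16,410,20],-7,0],[[-16,424,20],-7,0],[[-16,430,20],-7,0]]}}

```text
time: 6.7
tcp_pos: [0.4593, 0.1153, 0.3443]
eef_rot: [-0.0, 0.998, 0.063, -0.0]
contact_force: [0.0, -0.5, -1.5]
width: 0.0255
grasp_force: 45.2
```

Call:
{"api": "send_rows", "payload": {"moves": [[[0,6,0],0,0],[[-1,20,0],0,0],[[-2,45,0],0,0],[[-3,70,0],0,0],[[-4,95,0],0,0],[[-4,120,0],0,0],[[-5,145,0],0,0],[[-6,170,0],0,0],[[-6,195,0],0,0],[[-7,220,0],0,0],[[-8,240,0],0,0],[[-8,254,0],0,0],[[-8,260,0],0,0],[[-8,260,0],0,0],[[-8,260,0],0,0]]}}

```text
time: 7.95
tcp_pos: [0.4522, 0.3724, 0.3443]
eef_rot: [0.0, 0.998, 0.061, -0.0]
contact_force: [0.1, -1.1, -2.1]
width: 0.0261
grasp_force: 45.2
```

```bash
python3 - <<'E'
from h import *
m,j=snap("side","s4");m2,t=snap("top","t4")
cv2.imwrite("pics/c4.png",np.hstack([cv2.resize(j[100:350,100:350,::-1],(400,400)),cv2.resize(t[100:300,100:300,::-1],(400,400))]))
s=arm.state();print({k:s[k] for k in("time","tcp_pos","eef_rot","width","contact_force","moment")})
for z,c in((0.,m2),(.19,m2)):print([onz(c,u,v,z).round(3)[:2] for u,v in((160,222),(178,222))])
E
```

```text
{'time': 8.05, 'tcp_pos': array([0.45232293, 0.37212448, 0.34465524]), 'eef_rot': array([2.06156414e-04, 9.98155410e-01, 6.07102536e-02, 1.71732649e-05]), 'width': 0.025906360738736357, 'contact_force': array([ 0.64409143,  0.46785586, -1.27387573]), 'moment': array([ 0.00290387,  0.011379  , -0.01017116])}
[array([0.511, 0.559]), array([0.511, 0.495])]
[array([0.507, 0.498]), array([0.506, 0.441])]
```

View pics/c4.png

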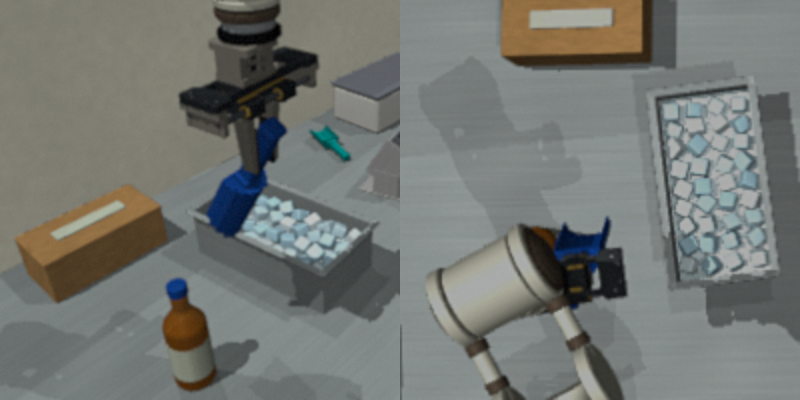

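The side view shows the scoop hanging at its slant, and the bottle is well aside at about (0.507, 0.498). I'll lower until the nose is just above the counter, then press along an arc.

Call:
{"api": "send_rows", "payload": {"moves": [[[0,0,-5],0,0],[[0,0,-18],0,0],[[0,0,-40],0,0],[[0,0,-65],0,0],[[0,0,-90],0,0],[[0,0,-115],0,0],[[0,0,-140],0,0],[[0,0,-162],0,0],[[0,0,-178],0,0],[[0,0,-186],0,0],[[0,0,-188],0,0],[[0,0,-188],0,0]]}}

```text
time: 9.05
tcp_pos: [0.4518, 0.3728, 0.1561]
eef_rot: [0.0, 0.998, 0.061, -0.0]
contact_force: [0.9, -0.4, -1.8]
width: 0.026
grasp_force: 45.2
```

Call:
{"api": "send_rows", "payload": {"moves": [[[0,0,-3],0,0],[[0,0,-7],0,0],[[-9,-1,-11],0,0],[[-18,-2,-15],0,0],[[-26,-3,-20],0,0],[[-34,-4,-25],0,0],[[-42,-5,-30],0,0],[[-49,-6,-36],0,0],[[-56,-7,-42],0,0],[[-63,-8,-49],0,0],[[-69,-8,-56],0,0],[[-75,-9,-64],0,0],[[-81,-10,-71],0,0],[[-86,-10.5,-79],0,0]]}}

```text
time: 10.22
tcp_pos: [0.3657, 0.3634, 0.0788]
eef_rot: [-0.001, 0.998, 0.062, 0.001]
contact_force: [-4.3, 0.1, 5.1]
width: 0.0259
grasp_force: 30.0
```

```bash
python3 - <<'E'
from h import *
m,j=snap("side","s5");m2,t=snap("wrist","w5")
cv2.imwrite("pics/c5.png",np.hstack([cv2.resize(j[150:350,100:300,::-1],(400,400)),cv2.resize(t[:,120:520,::-1],(400,400))]))
s=arm.state();print({k:s[k] for k in("time","tcp_pos","eef_rot","width","contact_force","moment")})
E
```

```text
{'time': 10.3167, 'tcp_pos': array([0.3648551 , 0.3628136 , 0.07735223]), 'eef_rot': array([-1.40716463e-04,  9.98090136e-01,  6.17725225e-02, -4.65605866e-04]), 'width': 0.026318280481249037, 'contact_force': array([-0.85722056,  0.59713529,  0.74529996]), 'moment': array([0.15052662, 0.07967019, 0.10054613])}
```

View pics/c5.png

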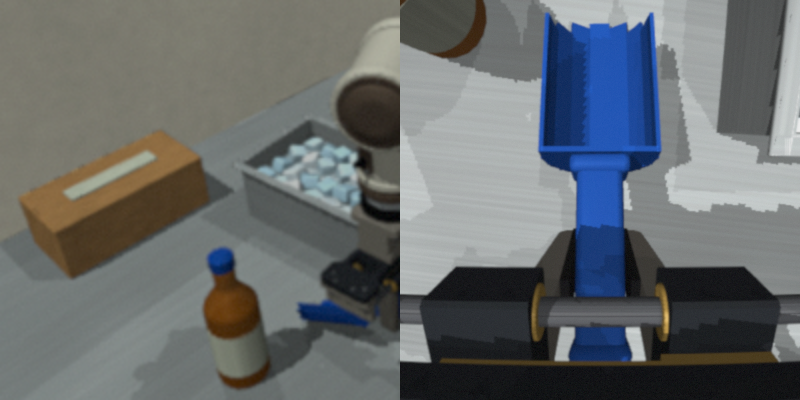

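The scoop is pivoting as planned with little force. The wrist view shows the bowl open side up, with clear counter around it. Continuing to flat.

Call:
{"api": "send_rows", "payload": {"moves": [[[-5,-1,-8],0,0],[[-9,-1,-17],0,0],[[-13,-2,-25],0,0],[[-17,-2,-34],0,0],[[-20,-3,-43],0,0],[[-22,-3,-52],0,0],[[-23,-3,-58],0,0],[[-24,-3,-63],0,0],[[-25,-3,-67],0,0],[[-25,-3,-69],0,0],[[-25,-3,-70],0,0],[[-25,-3,-70.5],0,0],[[-25,-3,-70.5],0,0]]}}

```text
time: 11.4
tcp_pos: [0.3413, 0.3597, 0.0073]
eef_rot: [-0.0, 0.998, 0.061, 0.0]
contact_force: [-1.9, -0.7, 0.5]
width: 0.026
grasp_force: 30.0
```

```bash
python3 - <<'E'
from h import *
s=arm.state();print({k:s[k] for k in("time","tcp_pos","eef_rot","width","contact_force","moment","grasp_force")})
E
```

```text
{'time': 11.4, 'tcp_pos': array([0.34127451, 0.35966968, 0.00725975]), 'eef_rot': array([-4.49483949e-05,  9.98124125e-01,  6.12225673e-02,  1.63049118e-04]), 'width': 0.025968562214469644, 'contact_force': array([-1.85982712, -0.74658666,  0.53099956]), 'moment': array([-0.09152116, -0.10008052, -0.10048103]), 'grasp_force': 30.00124365091324}
```

Call:
{"api": "send_rows", "payload": {"moves": [[[0,0,3],0,0],[[0,0,9],0,0],[[0,0,19],0,0],[[0,0,33],0,0],[[0,0,50],0,0],[[0,0,70],0,0],[[0,0,90],0,0],[[0,0,110],0,0],[[0,0,130],0,0],[[0,0,147],0,0],[[0,0,161],0,0],[[0,0,171],0,0],[[0,0,177],0,0],[[0,0,180],0,0],[[0,0,180],0,0]]}}

```text
time: 12.65
tcp_pos: [0.3411, 0.3597, 0.1875]
eef_rot: [-0.0, 0.998, 0.061, 0.0]
contact_force: [0.4, 0.2, -1.8]
width: 0.0258
grasp_force: 30.0
```

Call:
{"api": "send_rows", "payload": {"moves": [[[3,-3,0],0,0],[[10,-11,0],0,0],[[20,-22,0],0,0],[[32,-36,0],0,0],[[45,-50,0],0,0],[[58,-65,0],0,0],[[72,-80,0],0,0],[[86,-96,0],0,0],[[100,-112,0],0,0],[[113,-126,0],0,0],[[125,-139,0],0,0],[[135,-151,0],0,0],[[142,-158,0],0,0],[[145,-162,0],0,0],[[146,-163,0],0,0],[[146,-163,0],0,0],[[146,-163,0],0,0]]}}

```text
time: 14.07
tcp_pos: [0.4866, 0.197, 0.1869]
eef_rot: [-0.0, 0.998, 0.062, -0.0]
contact_force: [0.0, 0.8, -1.1]
width: 0.0254
grasp_force: 30.0
```

```bash
python3 - <<'E'
from h import *
m,j=snap("side","s6");m2,t=snap("wrist","w6");mt,tt=snap("top","t6")
cv2.imwrite("pics/c6.png",np.hstack([cv2.resize(j[90:290,170:370,::-1],(400,400),interpolation=2),cv2.resize(tt[120:260,180:320,::-1],(400,400),interpolation=2)]))
s=arm.state();print({k:s[k] for k in("time","tcp_pos","eef_rot","width","contact_force","moment")})
q=s["tcp_pos"];u=np.array([.9925,.122,0])
G=q+[0,0,.019]
for x in(0,60,120,180):
  P=G+u*x/1000;print(x,P.round(3),proj(m,P-[0,0,.026]).round(1),proj(mt,P).round(1))
E
```

```text
{'time': 14.2167, 'tcp_pos': array([0.4866081 , 0.19718111, 0.18709256]), 'eef_rot': array([-4.83547039e-05,  9.98086452e-01,  6.18338848e-02, -4.52323608e-05]), 'width': 0.025793966590880735, 'contact_force': array([-0.17210118, -0.20756674, -1.63666019]), 'moment': array([ 0.00432262,  0.09885436, -0.00695627])}
0 [0.487 0.197 0.206] [308.2 224.6] [257.1 227.2]
60 [0.546 0.205 0.206] [290.5 217.9] [254.4 207.3]
120 [0.606 0.212 0.206] [273.8 211.5] [251.9 187.5]
180 [0.665 0.219 0.206] [258.  205.4] [249.3 167.9]
```

View pics/c6.png

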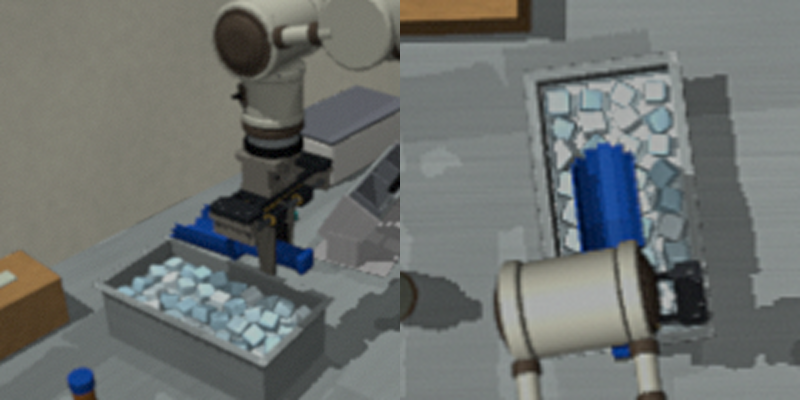

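View pics/w6.png

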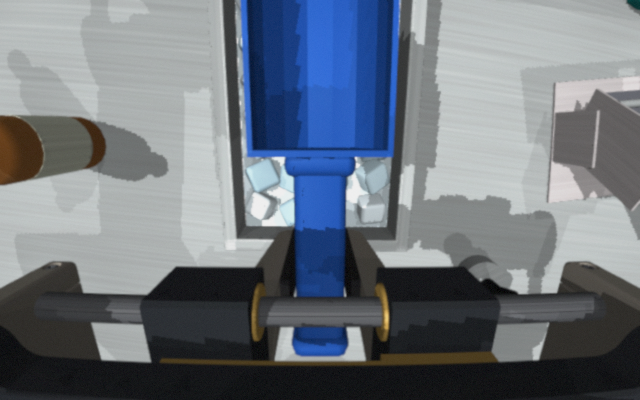

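The side view shows the scoop held level over the pan, nose bottom at about (257,207) against a predicted (258,205). The top view shows it centred across the pan with the nose near (252,172). I'll check the fore-aft position and level numerically and compare frames for sag.

```bash
python3 - <<'E'
from h import *
m=arm.camera_model("wrist");mt=arm.camera_model("top");ms=arm.camera_model("side")
s=arm.state();G=s["tcp_pos"]+[0,0,.019];u=np.array([.9925,.122,0])
for (a,b) in((248,152),(393,152)):
  P=onz(m,a,b,G[2]+.012);print("bowl back, fwd of G",(P-G)@u,(P-G)@np.array([-.122,.9925,0]))
P=onz(m,320,350,G[2]+.012);print("knob end fwd",(P-G)@u)
def blue(i):
    h=cv2.cvtColor(i,cv2.COLOR_BGR2HSV);k=cv2.inRange(h,(105,120,50),(125,255,255));return k
t=cv2.imread("pics/t6.png");k=blue(t);k[:,:180]=0;k[:,320:]=0;y,x=np.nonzero(k);k2=y.min();print("top nose",k2,x[y<k2+3].mean())
for z in(-.026,.012):P=onz(mt,x[y<k2+3].mean(),k2,G[2]+z);print("nose fwd",(P-G)@u)
# side: nose corner (left) & knob triangulated with top nose
P,e=tri(ray(mt,x[y<k2+3].mean(),k2),ray(ms,*[257.5,207]));print("nose tri",P,e,"G",G)
w=cv2.imread("pics/w6.png");i=arm.camera("wrist")[:,:,::-1]
print("change since", np.abs(w.astype(int)-i).mean())
E
```

```text
bowl back, fwd of G 0.06010617243216365 0.033690886465636935
bowl back, fwd of G 0.06017915189881949 -0.03519618473669209
knob end fwd -0.05311294810209501
top nose 170 251.6153846153846
nose fwd 0.17634622831345834
nose fwd 0.17090337213280682
nose tri [0.66477031 0.21852317 0.17426488] 0.005631183957967407 G [0.4866081  0.19718111 0.20609256]
change since 1.6918932291666666
```

Bowl back is 60 mm ahead of the grip and the nose about 176 mm, both as designed, and the nose height is within about 6 mm of level over 180 mm. I'll hold briefly to check for creep.

Call:
{"api": "send_rows", "payload": {"moves": [[[0,0,0],0,0],[[0,0,0],0,0],[[0,0,0],0,0],[[0,0,0],0,0],[[0,0,0],0,0],[[0,0,0],0,0],[[0,0,0],0,0],[[0,0,0],0,0],[[0,0,0],0,0],[[0,0,0],0,0],[[0,0,0],0,0],[[0,0,0],0,0]]}}

```text
time: 15.27
tcp_pos: [0.487, 0.1966, 0.1871]
eef_rot: [-0.0, 0.998, 0.061, 0.0]
contact_force: [-0.2, -0.7, -0.5]
width: 0.0258
grasp_force: 30.0
```

```bash
python3 - <<'E'
from h import *
def f(i):
    k=cv2.inRange(cv2.cvtColor(i,cv2.COLOR_BGR2HSV),(105,120,50),(125,255,255));k[:,:180]=0;k[:,400:]=0
    k[230:]=0
    y,x=np.nonzero(k);return x.mean(),y.mean(),x.min(),y.min()
a=cv2.imread("pics/s6.png");m,b=snap("side","s7");print(f(a),f(b[:,:,::-1].copy()))
a=cv2.imread("pics/w6.png");m,b=snap("wrist","w7")
for i in(a,b[:,:,::-1].copy()):
    g=i[140:165,320].astype(int).sum(1);print(140+np.argmax(np.abs(np.diff(g))))
E
```

```text
(np.float64(289.10032894736844), np.float64(211.6315789473684), np.int64(256), np.int64(193)) (np.float64(289.2322899505766), np.float64(211.45634266886327), np.int64(256), np.int64(192))
149
149
```

No creep over a second, so I'm handing in.

```bash
python3 -c "
from station import arm
print(arm.hand_in())"
```

```text
the job is handed in; nothing more can be done
None
```

I handed the job in at about 15 s with the blue scoop held by its handle over the middle of the ice pan, about 80 mm above the rim, level to about 2° with its open side up and its length along the pan. I got it level by pressing its nose on clear counter left of the pan, still gripped, and none of the other items was touched.

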